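Check the tea cutlery: spoon back in its tray, spreader up to the camera

TASK

We are checking the tea cutlery piece by piece: the blue teaspoon is done, so lay it flat and straight in the middle of the empty wooden tray, bowl towards the tray's green end, and let go of it without dropping it. Then take the red spreader out of its tray and hold it flat and level in the air with its middle 20 cm straight above the lens of the black camera, lined up with the camera's white line and with the blade towards the red dot. Finish while still holding it there, and leave the other things on the shelf where they are.

Things in the scene. Friction and masses are not known exactly. Their poses are not given: they have to be found in the camera images.
- spoon_mid (a point): Teaspoon 144 mm long lying flat on the shelf: blue plastic handle 100 mm long, 12 mm wide and 10 mm thick, and a round steel bowl 31 mm wide and 9 mm deep. This point is the middle of its length, half-way up the handle (5 mm above its underside), on the handle 28 mm from its bowl-side end; +x points along the spoon to the bowl, z up. Weighs about 35 g. Grip it here, across the handle.
- spoon_bowl (a point): Centre of the teaspoon's bowl, 56.5 mm from spoon_mid along +x, same height.
- spoon: The teaspoon as a whole (origin on its underside, below spoon_mid; same axes).
- spreader_mid (a point): Butter spreader 169 mm long lying flat in its own tray: red plastic handle 106 mm long, 16 mm wide and 12 mm thick, and a thin steel blade 22 mm wide. This point is the middle of its length, half-way up the handle (6 mm above its underside), on the handle 21 mm from its blade-side end; +x points along it to the blade tip, z up. Weighs about 50 g. Grip it here, across the handle.
- spreader_tip (a point): Blade tip of the spreader, 84 mm from spreader_mid along +x.
- spreader: The spreader as a whole (origin on its underside, below spreader_mid; same axes).
- spoon_tray_floor (a point): Centre of the inner floor (5 mm above the shelf) of the empty wooden tray, fixed to the shelf. Tray 200 x 112 mm outside, 190 x 102 mm inside, walls 5 mm thick with their tops 16 mm above the shelf (11 mm above the inner floor). +x runs along its length to the end wall with the green strip, z up. Wide enough for partly opened fingers, not for fully opened ones.
- spreader_tray_floor (a point): Centre of the inner floor of the spreader's tray, a fixed tray of the same make and size; +x to its green end. The spreader lies lengthwise in it, blade towards the green end.
- camera_lens (a point): Top of the lens in the middle of the inspection camera, a flat black box 120 x 76 x 28 mm fixed on the shelf that looks straight up; this point is 32 mm above the shelf. +x runs along the white line on its top to the red dot, z up.
- kettle: Aluminium kettle, 156 mm across, 201 mm high with its handle, at the back; bystander. Origin: centre of its underside.
- saucer_front: White saucer, 120 mm across, 18 mm high, near the robot on its left; bystander. Origin: centre of its underside.
- saucer_back: Blue saucer, 120 mm across, 18 mm high, at the back; bystander. Origin: centre of its underside.
- sugar_bowl: Clear glass sugar bowl, 92 mm across, 65 mm high, at the back; bystander. Origin: centre of its underside.
- sugar_lid: Glass lid on the sugar bowl, 90 mm across, its knob top 94 mm above the shelf; bystander. Origin: centre of its underside.
- spoon_holder: Steel holder, 68 mm across, with two upright spoons reaching 167 mm above the shelf, at the back; bystander. Origin: centre of its underside.
- cup: Green ceramic cup, 80 mm across, 75 mm high, at the back right; bystander. Origin: centre of its underside.
Not all that is in view belongs to the job. Of the things like the spreader, leave any that is purple or yellow; of the rest the smaller one is meant.

How it is judged:
On the way, in this order (a step that is already met when the one before it is completed fails the run):
1. the teaspoon lies flat and straight in the middle of the empty tray, bowl to the green end, let go (x of spoon_mid in the frame of spoon_tray_floor between -0.02 and 0.02 m and y of spoon_mid in the frame of spoon_tray_floor between -0.028 and 0.028 m and z of spoon_mid in the frame of spoon_tray_floor below 0.012 m and angle between spoon_mid's own z axis and vertical below 0.15 rad and angle between the x axis of spoon_mid and the x axis of spoon_tray_floor, either way round below 0.25 rad and x of spoon_bowl in the frame of spoon_tray_floor above 0.02 m and contact force between spoon and the fingers below 0.05 N and linear speed of spoon below 0.03 m/s), for 0.2 s.
2. the spreader is lifted out of its tray, held in the fingers (height (world z) of spreader_mid above 0.08 m and contact force between spreader and the fingers above 0.5 N), for 0.2 s.
At the end, for the whole second after the job is handed in: Spreader held still, mid 175-225 mm above the lens and within 25 mm sideways, level and along the line within 0.17 rad, blade to the red dot. Spoon released, flat in the empty tray, middle within 20 mm lengthwise, 28 mm sideways, straight within 0.25 rad, bowl to the green end (all of step 1 and z of spreader_mid in the frame of camera_lens between 0.175 and 0.225 m and horizontal distance between spreader_mid and camera_lens below 0.025 m and angle between spreader_mid's own z axis and vertical below 0.17 rad and angle between the x axis of spreader_mid and the x axis of camera_lens, either way round below 0.17 rad and x of spreader_tip in the frame of camera_lens above 0.04 m and contact force between spreader and the fingers above 0.5 N and linear speed of spreader below 0.03 m/s); the arm keeps its last pose, push and grip.
It fails at once if another thing on the shelf is shifted by more than 25 mm (distance of any of kettle, saucer_front, saucer_back, sugar_bowl, sugar_lid, spoon_holder, cup from where it was at the start of the episode above 0.025 m).
It fails at once if the teaspoon is dropped from a height (height (world z) of spoon_mid above 0.05 m and contact force between spoon and the fingers below 0.02 N and linear speed of spoon above 0.3 m/s).
It fails at once if the spreader is dropped (height (world z) of spreader_mid above 0.05 m and contact force between spreader and the fingers below 0.02 N and linear speed of spreader above 0.3 m/s).
It also fails if it takes over 67 s, if anything falls off the work surface, if the arm or the gripper's body presses on something with over 40 N, if the wrist force passes 120 N, or if a joint passes its speed limit or range.

ROBOT

A 6-joint arm with a two-finger parallel gripper is mounted at the origin on the work surface. World frame = base frame: x ahead of the robot, y to its left, z up, the work surface at z = 0. Lengths are in m, angles in rad, forces in N, time in s.
With the tool pointing down it reaches from about 0.425 to 0.95 m from the base axis. Payload 3.5 kg.
Tool frame: the origin (TCP) lies on the mounting face of the last link; the fingertips stand 173 mm ahead of it and the grasp point (between the pads) lies 155 mm ahead of it; z points along the fingers, x is the direction in which the jaws open and shut, and the axes are right-handed (so a half turn about z gives the same grasp; the last joint's range is limited). The gripper opens to 85 mm and grips with 20 to 120 N. Pads are 22 mm wide; open, the fingers measure 114 mm over their backs; the gripper's body (76 mm by 85 mm) begins 54 mm behind the grasp point. The pads swing forward as they close: fully open they stand 13 mm farther back than shut.
Start: joints at [-1.352, 0.286, 1.577, -0, 1.279, -0.15], TCP at [0.243, -0.63, 0.405] pointing down, gripper open.
Joint ranges: [-2.77, 2.77], [-0.9, 2.22], [0.21, 2.48], [-1.53, 4.67], [0.24, 2.81], [-2.84, 2.84]. Speed limits (rad/s): [2.79, 2.79, 3.14, 3.14, 3.14, 3.14].

INTERFACE

Orientations are given as a unit quaternion [x, y, z, w].
In Python, from plant import get_state, read_camera, sign_off gives the robot as it stands.
- The arm moves only by the shell command python3 -m jog 'ROWS' [FORCE]. ROWS is JSON, a list of rows, each an object of numbers: "grip": the closure, from 0 (fully open) to 1 (shut); "x", "y", "z": the shift along the tool's x, y, z in mm; "rx", "ry", "rz": the turn, a rotation vector about the tool's x, y, z in degrees. A call has 1 to 8 rows; each row shifts and turns the commanded pose from where the row before left it, along the tool's axes as they then stand; what a row does not reach is not made up. A row lasts 1/12 s, in which the tool goes at most 41.7 mm and 7.16 degrees, less where a joint would pass 70% of its speed; a pose out of reach is approached as far as the arm can. A call with a gripper value outside its range is refused whole. The fingers move at their own pace and stop on an object; FORCE is the grip in N (left out, the last holds). Time passes only in rows, so rows that do not move let the fingers close. It gives the time, the measured TCP pose, the force and the opening at its end, in the units of the state.
- get_state(): the state, without advancing time (a new reading comes with each control period).
- read_camera(name): name is "side" or "top" or "wrist"; returns a dict with "frame" (384x512x3 uint8, red, green, blue), "intrinsics" (3x3 intrinsics, pixels), "R" (3x3) and "t" (3): a world point X has camera coordinates R X + t. Camera axes: x right, y down, z forward; pixel columns grow to the right and rows downward; lengths in m; the calibration is good to about 2 mm. A picture is of the moment at which its call begins. There is no depth.
- sign_off(): hands the job in, once; it reports no verdict.
The state is a dict: "time": time; "qpos": joint angles; "dq": joint speeds; "joint_efforts": joint torques, N m; "eef_pos": TCP position; "tcp_rot": TCP orientation; "contact_force": force on the tool from outside, world axes, zero at the start; "wrist_torque": the same for the moment, N m; "opening": opening from 0.0 (shut) to 1.0 (fully open).
Only numpy, scipy, OpenCV 4.12 (cv2) and the standard library are available. Lean on these libraries where they do the work, as an engineer would, in place of code of your own. Each camera call takes 0.05 s, during which the arm holds its last target.

## Working session

There is one attempt and no reset: what is moved stays moved. The work goes in short steps, Python scripts to look and compute and a shell command to move; the robot and the scene stay as the last step left them, time stands still between calls to the robot, and variables do not carry over. Pictures are saved under pics/ and viewed, and the job is handed in when it is done.

```bash
ls; mkdir -p pics
python3 - <<'E'
from plant import *
import cv2
s=get_state();print(s)
for n in("top","side","wrist"):
    c=read_camera(n);cv2.imwrite(f"pics/{n}0.png",cv2.cvtColor(c["frame"],cv2.COLOR_RGB2BGR));print(n,c["intrinsics"],c["R"],c["t"])
E
```

```text
pics
{'time': 0.0, 'qpos': array([-1.35199863e+00,  2.87220499e-01,  1.57819157e+00,  2.67078275e-06,
        1.27861008e+00, -1.50012094e-01]), 'dq': array([ 5.98059459e-04,  1.07256861e-03, -1.68643315e-03, -7.80887947e-05,
        8.02528290e-04,  2.87372063e-04]), 'joint_efforts': array([ 1.41191391e-03, -4.05978012e+01, -2.92624658e+01,  2.42269198e-05,
        5.71280703e-03, -3.04568701e-06]), 'eef_pos': array([ 0.24330659, -0.62935675,  0.40330223]), 'tcp_rot': array([ 0.82477354, -0.56546187, -0.00088711, -0.00082985]), 'contact_force': array([-0.04902  ,  0.5110279,  0.7314223]), 'wrist_torque': array([-0.00890665, -0.02320067,  0.04463955]), 'opening': 0.9988245084090176}
top [[371.37009516   0.         255.52216776]
 [  0.         371.37009516 189.11414044]
 [  0.           0.           1.        ]] [[ 0.01444845 -0.99968215  0.02066019]
 [-0.98247018 -0.01803431 -0.18554543]
 [ 0.18585904 -0.01761718 -0.98241847]] [0.10141893 0.52611499 1.01205557]
side [[452.90930826   0.         247.11260209]
 [  0.         452.90930826 189.35314787]
 [  0.           0.           1.        ]] [[-0.78608626 -0.61786804 -0.01753503]
 [-0.45748203  0.60064283 -0.65569687]
 [ 0.41566643 -0.50741234 -0.7548206 ]] [0.46689714 0.20792218 1.33418771]
wrist [[343.79054007   0.         250.96037715]
 [  0.         343.79054007 189.82624255]
 [  0.           0.           1.        ]] [[ 0.3606807  -0.93268665 -0.00224708]
 [-0.89313289 -0.346077    0.28730535]
 [-0.26874352 -0.10161855 -0.95783641]] [-0.67502017 -0.03694282  0.38116567]
```

View pics/top0.png

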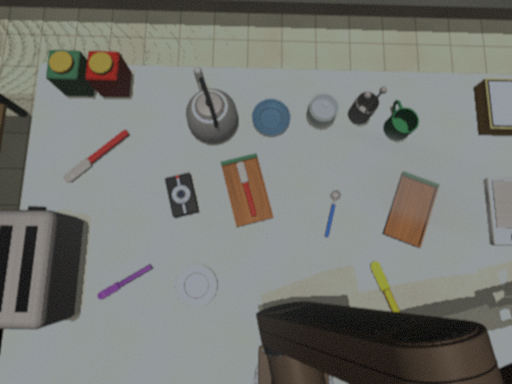

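View pics/side0.png

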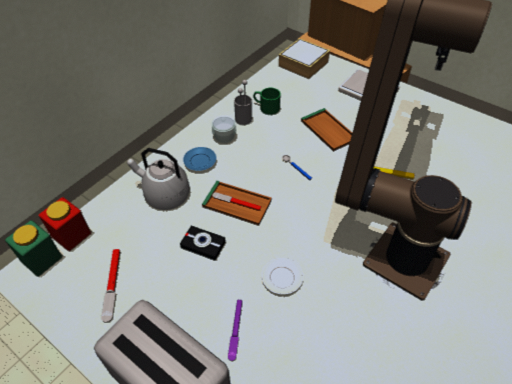

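View pics/wrist0.png

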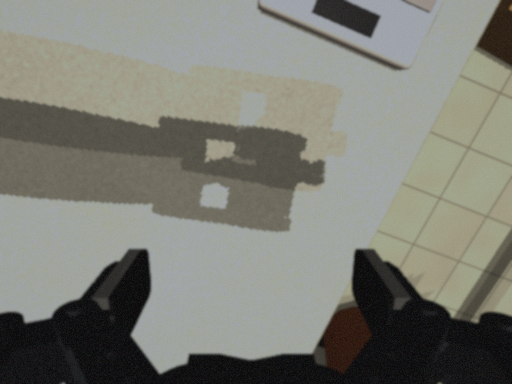

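The top view shows spreader-like pieces: red in the tray (247,190), a longer red one on the shelf (97,156), purple (125,281) and yellow (384,287). The smaller red one, in the tray, fits; I'll confirm it in a crop. The blue spoon is at (332,213), the empty tray at (411,209) and the camera at (181,195).

Run:
```python
import cv2,numpy as np
a=cv2.imread("pics/top0.png")
c=cv2.resize(a[145:235,155:285],None,fx=6,fy=6,interpolation=cv2.INTER_CUBIC);cv2.imwrite("pics/cropL.png",c)
c=cv2.resize(a[160:255,315:445],None,fx=6,fy=6,interpolation=cv2.INTER_CUBIC);cv2.imwrite("pics/cropR.png",c)
```

```text
(no output)
```

View pics/cropL.png

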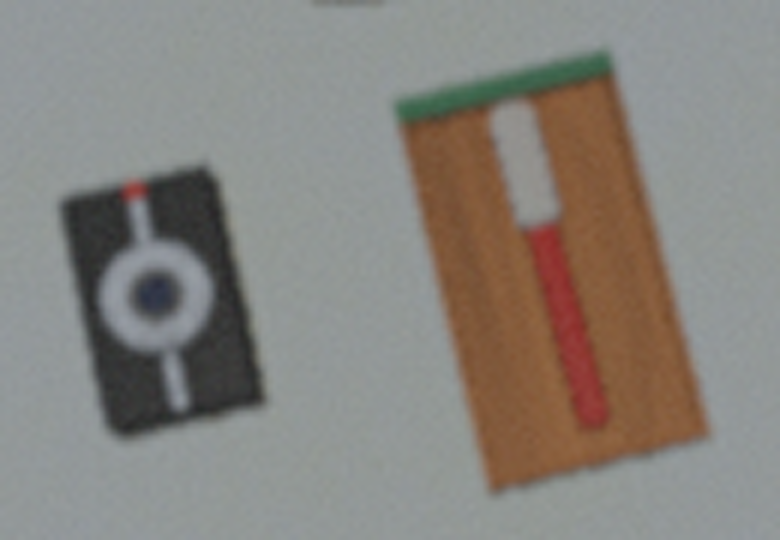

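View pics/cropR.png

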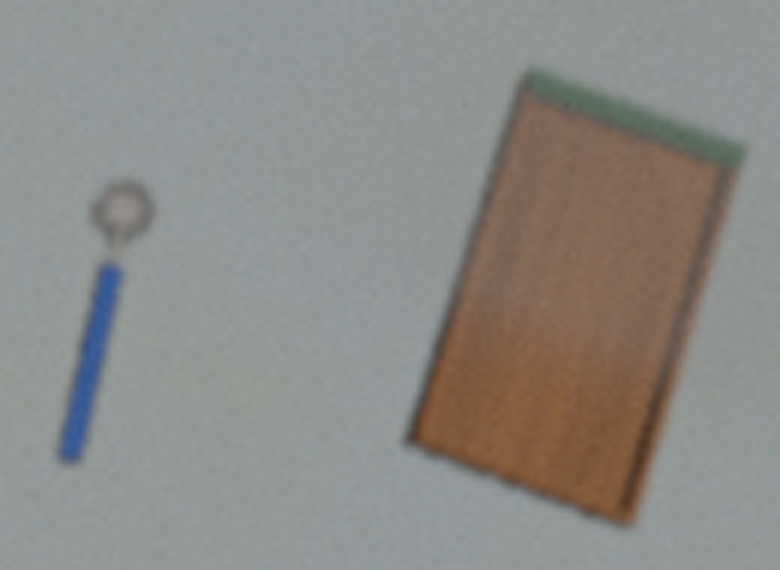

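Crop L: the tray's red spreader runs from blade tip (510,100) to butt (595,430), blade at the green end; it is the smaller red one. The camera's red dot is at (135,190). Crop R: spoon bowl at (123,210), handle end (68,462), and the empty tray's green end is at the top.

```bash
cat > h.py <<'E'
import numpy as np, cv2
from scipy.spatial.transform import Rotation as Ro
def ray(c,u,v,z):
    d=c["R"].T@np.linalg.solve(c["intrinsics"],[u,v,1.]); o=-c["R"].T@c["t"]
    return o+d*(z-o[2])/d[2]
def proj(c,X):
    p=c["intrinsics"]@(c["R"]@np.asarray(X)+c["t"]); return p[:2]/p[2]
E
python3 - <<'E'
from h import *
from plant import *
c=read_camera("top")
def P(x,y,off,z): return ray(c,(x+.5)/6-.5+off[0],(y+.5)/6-.5+off[1],z)
L=(155,145);R=(315,160)
ang=lambda a,b:np.degrees(np.arctan2(*(b-a)[1::-1]))
def show(n,p): print(n,np.round(p,4))
t=P(510,100,L,.008);j=P(540,225,L,.014);b=P(595,430,L,.017)
show("spr tip",t);show("junc",j);show("butt",b);print(np.linalg.norm(t-b),np.linalg.norm(j-b),ang(b,t),ang(b,j)); show("mid",(t+b)/2)
k=P(135,190,L,.028);e=P(180,408,L,.028);show("lens",P(156,292,L,.032));print(ang(e,k),np.linalg.norm(k-e));
cc=[P(*q,L,.028) for q in((62,200),(205,165),(262,403),(118,437))];show("cam c",np.mean(cc,0));print(ang(cc[3],cc[0]),ang(cc[2],cc[1]),[np.linalg.norm(cc[i]-cc[i-1]) for i in range(4)])
for nm,o,q in(("empty",R,((530,68),(747,145),(632,525),(408,440))),("sprtray",L,((395,108),(607,55),(710,435),(492,492)))):
    cc=[P(*x,o,.016) for x in q];show(nm,np.mean(cc,0));print(ang(cc[3],cc[0]),ang(cc[2],cc[1]),[np.round(np.linalg.norm(cc[i]-cc[i-1]),3) for i in range(4)])
w=P(123,210,R,.006);h=P(69,462,R,.008);j=P(110,262,R,.010);show("bowl",w);show("hend",h);show("j",j);print(np.linalg.norm(w-h),np.linalg.norm(j-h),ang(h,w));u=(w-h)/np.linalg.norm(w-h);show("spmid",w-u*.0565);show("spmid2",h+u*.072)
s=get_state();print(s["eef_pos"],Ro.from_quat(s["tcp_rot"]).as_matrix().round(3),s["qpos"])
E
```

```text
spr tip [0.6163 0.1584 0.008 ]
junc [0.5514 0.1421 0.014 ]
butt [0.4501 0.1134 0.017 ]
0.17241515526195628 0.10531432189962847 15.145514586376652 15.776427844797581
mid [0.5332 0.1359 0.0125]
lens [0.5114 0.3255 0.032 ]
14.321306153594602 0.10952124219369387
cam c [0.5082 0.3233 0.028 ]
16.210866451906526 15.726702120038304 [np.float64(0.11960504254018883), np.float64(0.07083764930590145), np.float64(0.12069036307387565), np.float64(0.06984258920177713)]
empty [ 0.482  -0.3493  0.016 ]
-20.754733529068965 -20.568207251439503 [np.float64(0.199), np.float64(0.113), np.float64(0.201), np.float64(0.113)]
sprtray [0.5289 0.1364 0.016 ]
15.526317414455752 15.504635436349822 [np.float64(0.197), np.float64(0.109), np.float64(0.197), np.float64(0.109)]
bowl [ 0.5201 -0.1277  0.006 ]
hend [ 0.3954 -0.0978  0.008 ]
j [ 0.4933 -0.1197  0.01  ]
0.12834398755639906 0.10042495960486728 -13.477843567887078
spmid [ 0.4652 -0.1146  0.0069]
spmid2 [ 0.4654 -0.1146  0.0069]
[ 0.24333941 -0.62944047  0.40383002] [[ 0.36  -0.933 -0.   ]
 [-0.933 -0.36   0.001]
 [-0.002 -0.    -1.   ]] [-1.35197426e+00  2.86883561e-01  1.57763234e+00 -3.02155456e-05
  1.27860982e+00 -1.49972463e-01]
```

Sizes check out: tray 200x113, spoon handle 100, camera 120 long, spreader 172 vs 169. Spoon mid is about (0.465,-0.115), axis -13.5°. Moving above it.

```bash
python3 -m jog '[{"x":-28.6,"y":-28},{"x":-28.6,"y":-28},{"x":-28.6,"y":-28},{"x":-28.6,"y":-28},{"x":-28.6,"y":-28},{"x":-28.6,"y":-28},{"x":-28.6,"y":-28},{"x":-28.6,"y":-28}]' 25
python3 -m jog '[{"x":-28.6,"y":-28},{"x":-28.6,"y":-28},{"x":-28.6,"y":-28},{"x":-28.6,"y":-28},{"x":-28.6,"y":-28},{"x":-28.6,"y":-28},{"rz":6.92,"grip":0.4},{"rz":6.92,"grip":0.4}]'
python3 -m jog '[{"rz":6.92,"z":30,"grip":0.4},{"rz":6.92,"z":30,"grip":0.4},{"rz":6.92,"z":30,"grip":0.4},{"z":30,"grip":0.4},{"grip":0.4},{"grip":0.4}]'
python3 - <<'E'
from h import *
from plant import *
s=get_state();print(s["time"],s["eef_pos"],Ro.from_quat(s["tcp_rot"]).as_matrix().round(3),s["qpos"],s["opening"])
for n in("top","wrist"):
    c=read_camera(n);cv2.imwrite(f"pics/{n}1.png",cv2.cvtColor(c["frame"],cv2.COLOR_RGB2BGR))
    np.savez(f"pics/{n}1.npz",**{k:c[k] for k in("R","t","intrinsics")})
E
```

```text
0.2 [ 0.24333941 -0.62944047  0.40383002] [[ 0.36  -0.933 -0.   ]
 [-0.933 -0.36   0.001]
 [-0.002 -0.    -1.   ]] [-1.35197426e+00  2.86883561e-01  1.57763234e+00 -3.02155456e-05
  1.27860982e+00 -1.49972463e-01] 1.0013487544380757$[0]: bad value
$[0]: bad value
$[0]: bad value
```

View pics/wrist1.png

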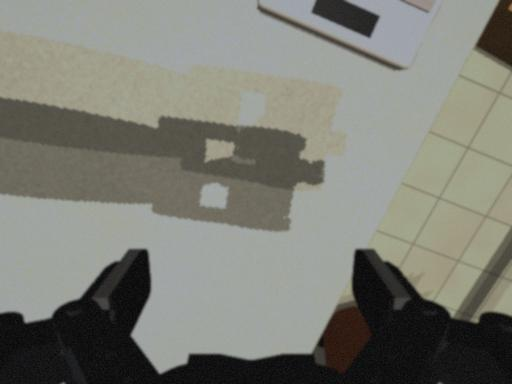

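The moves were refused, so nothing happened; the rows probably need every key. Testing one row.

```bash
python3 -m jog '[{"x":-28.6,"y":-28,"z":0,"rx":0,"ry":0,"rz":0,"grip":0.0}]' 25
```

```text
time: 0.38
eef_pos: [0.2568, -0.5962, 0.4036]
tcp_rot: [0.823, -0.567, 0.0, 0.001]
contact_force: [0.4, 1.8, -0.5]
opening: 1.004
```

```bash
python3 -m jog '[{"grip":0,"x":-28.6,"y":-28},{"grip":0,"x":-28.6,"y":-28},{"grip":0,"x":-28.6,"y":-28},{"grip":0,"x":-28.6,"y":-28},{"grip":0,"x":-28.6,"y":-28},{"grip":0,"x":-28.6,"y":-28},{"grip":0,"x":-28.6,"y":-28}]'
```

```text
$[0]: bad value
```

All keys are needed.

```bash
python3 -m jog '[{"grip":0,"x":-28.6,"y":-28,"z":0,"rx":0,"ry":0,"rz":0},{"grip":0,"x":-28.6,"y":-28,"z":0,"rx":0,"ry":0,"rz":0},{"grip":0,"x":-28.6,"y":-28,"z":0,"rx":0,"ry":0,"rz":0},{"grip":0,"x":-28.6,"y":-28,"z":0,"rx":0,"ry":0,"rz":0},{"grip":0,"x":-28.6,"y":-28,"z":0,"rx":0,"ry":0,"rz":0},{"grip":0,"x":-28.6,"y":-28,"z":0,"rx":0,"ry":0,"rz":0},{"grip":0,"x":-28.6,"y":-28,"z":0,"rx":0,"ry":0,"rz":0},{"grip":0,"x":-28.6,"y":-28,"z":0,"rx":0,"ry":0,"rz":0}]'
```

```text
time: 1.05
eef_pos: [0.3859, -0.2967, 0.4049]
tcp_rot: [0.825, -0.566, 0.0, 0.0]
contact_force: [0.3, -0.0, -0.3]
opening: 0.998
```

```bash
python3 -m jog '[{"grip":0.4,"x":-28.6,"y":-28,"z":0,"rx":0,"ry":0,"rz":0},{"grip":0.4,"x":-28.6,"y":-28,"z":0,"rx":0,"ry":0,"rz":0},{"grip":0.4,"x":-28.6,"y":-28,"z":0,"rx":0,"ry":0,"rz":0},{"grip":0.4,"x":-28.6,"y":-28,"z":0,"rx":0,"ry":0,"rz":0},{"grip":0.4,"x":-28.6,"y":-28,"z":0,"rx":0,"ry":0,"rz":0},{"grip":0.4,"x":0,"y":0,"z":20,"rx":0,"ry":0,"rz":6.92},{"grip":0.4,"x":0,"y":0,"z":20,"rx":0,"ry":0,"rz":6.92},{"grip":0.4,"x":0,"y":0,"z":20,"rx":0,"ry":0,"rz":6.92}]'
python3 -m jog '[{"grip":0.4,"x":0,"y":0,"z":30,"rx":0,"ry":0,"rz":6.92},{"grip":0.4,"x":0,"y":0,"z":30,"rx":0,"ry":0,"rz":6.92},{"grip":0.4,"x":0,"y":0,"z":0,"rx":0,"ry":0,"rz":0},{"grip":0.4,"x":0,"y":0,"z":0,"rx":0,"ry":0,"rz":0}]'
python3 - <<'E'
from h import *
from plant import *
s=get_state();print(s["time"],s["eef_pos"],Ro.from_quat(s["tcp_rot"]).as_matrix().round(3),s["qpos"],s["opening"])
for n in("top","wrist"):
    c=read_camera(n);cv2.imwrite(f"pics/{n}1.png",cv2.cvtColor(c["frame"],cv2.COLOR_RGB2BGR))
    np.savez(f"pics/{n}1.npz",**{k:c[k] for k in("R","t","intrinsics")})
E
```

```text
time: 1.72
eef_pos: [0.465, -0.1135, 0.3447]
tcp_rot: [0.708, -0.706, 0.001, -0.0]
contact_force: [-0.1, 0.8, -0.1]
opening: 0.597
time: 2.05
eef_pos: [0.4641, -0.1145, 0.2835]
tcp_rot: [-0.621, 0.784, 0.002, -0.001]
contact_force: [0.8, -0.1, 0.5]
opening: 0.6
2.05 [ 0.46409504 -0.11450098  0.28350287] [[-0.23  -0.973 -0.004]
 [-0.973  0.23   0.002]
 [-0.001  0.004 -1.   ]] [-4.54569086e-01 -1.12264473e-02  2.14690809e+00 -1.27312749e-05
  1.01013327e+00  1.34817044e+00] 0.5997565608179781
```

View pics/wrist1.png

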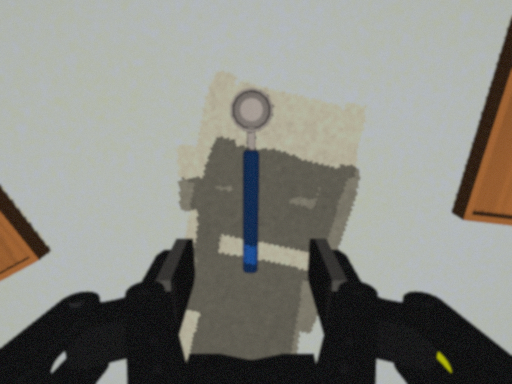

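The wrist view shows the spoon upright: bowl (251,109), handle from (251,151) to (250,272), midway between the fingers. Now a wrist-camera measurement.

Run:
```python
from h import *
c=dict(np.load("pics/wrist1.npz"))
w=ray(c,251.5,109,.006);h=ray(c,250,272,.008);j=ray(c,251,151,.010)
u=(w-h)/np.linalg.norm(w-h)
print(w,h,np.linalg.norm(w-h),np.linalg.norm(j-h),np.degrees(np.arctan2(u[1],u[0])),w-u*.0565,h+u*.072,j-u*.028)
```

```text
[ 0.52262954 -0.12939591  0.006     ] [ 0.39739026 -0.09861333  0.008     ] 0.12898233742886708 0.09960710227173368 -13.809000216253374 [ 0.46776917 -0.11591177  0.00687609] [ 0.46730083 -0.11579666  0.00688357] [ 0.46693263 -0.11561467  0.01043417]
```

```bash
python3 -m jog '[{"grip":0.5,"x":0.5,"y":-2,"z":25,"rx":0,"ry":0,"rz":0.3},{"grip":0.5,"x":0,"y":0,"z":25,"rx":0,"ry":0,"rz":0},{"grip":0.5,"x":0,"y":0,"z":25,"rx":0,"ry":0,"rz":0},{"grip":0.5,"x":0,"y":0,"z":15,"rx":0,"ry":0,"rz":0},{"grip":0.5,"x":0,"y":0,"z":10,"rx":0,"ry":0,"rz":0},{"grip":0.5,"x":0,"y":0,"z":0,"rx":0,"ry":0,"rz":0},{"grip":0.5,"x":0,"y":0,"z":0,"rx":0,"ry":0,"rz":0}]'
python3 - <<'E'
from h import *
from plant import *
s=get_state();print(s["time"],s["eef_pos"],Ro.from_quat(s["tcp_rot"]).as_matrix().round(3),s["qpos"],s["opening"])
for n in("side","wrist"):
    c=read_camera(n);f=cv2.cvtColor(c["frame"],cv2.COLOR_RGB2BGR)
    if n=="side": f=cv2.resize(f[110:230,250:410],None,fx=4,fy=4)
    cv2.imwrite(f"pics/{n}2.png",f)
E
```

```text
time: 2.73
eef_pos: [0.4674, -0.1162, 0.1861]
tcp_rot: [-0.618, 0.787, -0.001, 0.001]
contact_force: [0.7, -0.1, 0.6]
opening: 0.499
2.7333 [ 0.46735367 -0.11619368  0.18613383] [[-0.237 -0.971  0.002]
 [-0.971  0.237 -0.001]
 [ 0.001 -0.002 -1.   ]] [-4.54759140e-01  1.71412021e-01  2.17304119e+00 -2.47942025e-05
  7.94779860e-01  1.35565782e+00] 0.4985661452849566
```

View pics/wrist2.png

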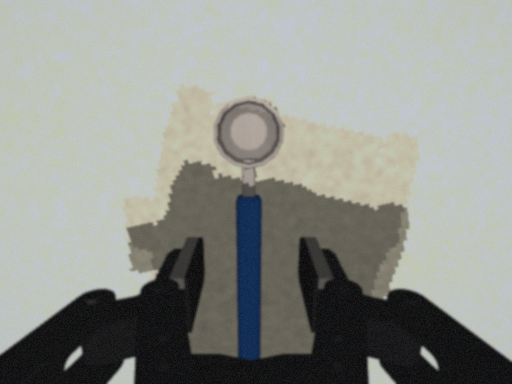

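View pics/side2.png

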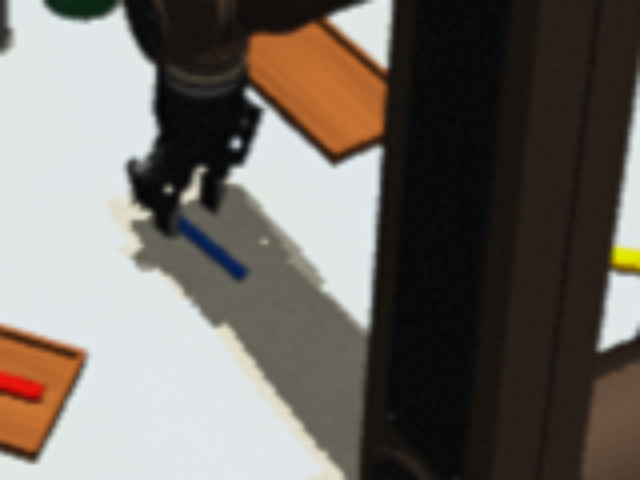

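The wrist view shows the handle (249,270) centred between the pads, and the side crop shows the fingers straddling it. Lowering and closing.

```bash
python3 -m jog '[{"grip":0.5,"x":0,"y":0,"z":6,"rx":0,"ry":0,"rz":0},{"grip":0.5,"x":0,"y":0,"z":4,"rx":0,"ry":0,"rz":0},{"grip":0.75,"x":0,"y":0,"z":0,"rx":0,"ry":0,"rz":0},{"grip":1,"x":0,"y":0,"z":0,"rx":0,"ry":0,"rz":0},{"grip":1,"x":0,"y":0,"z":0,"rx":0,"ry":0,"rz":0},{"grip":1,"x":0,"y":0,"z":0,"rx":0,"ry":0,"rz":0},{"grip":1,"x":0,"y":0,"z":0,"rx":0,"ry":0,"rz":0},{"grip":1,"x":0,"y":0,"z":0,"rx":0,"ry":0,"rz":0}]' 30
```

```text
time: 3.5
eef_pos: [0.4665, -0.1158, 0.1748]
tcp_rot: [-0.617, 0.787, -0.0, 0.0]
contact_force: [0.1, 0.7, -0.3]
opening: 0.128
```

Opening 10.9 mm, which fits the 12 mm handle: gripped. Lifting and checking.

```bash
python3 -m jog '[{"grip":1,"x":0,"y":0,"z":-10,"rx":0,"ry":0,"rz":0},{"grip":1,"x":0,"y":0,"z":-20,"rx":0,"ry":0,"rz":0},{"grip":1,"x":0,"y":0,"z":-20,"rx":0,"ry":0,"rz":0},{"grip":1,"x":0,"y":0,"z":-20,"rx":0,"ry":0,"rz":0},{"grip":1,"x":0,"y":0,"z":0,"rx":0,"ry":0,"rz":0},{"grip":1,"x":0,"y":0,"z":0,"rx":0,"ry":0,"rz":0}]'
python3 - <<'E'
from h import *
from plant import *
s=get_state();print(s["time"],s["eef_pos"],Ro.from_quat(s["tcp_rot"]).as_matrix().round(3),s["opening"])
for n in("wrist",):
    c=read_camera(n);f=cv2.cvtColor(c["frame"],cv2.COLOR_RGB2BGR)
    cv2.imwrite(f"pics/{n}3.png",f)
E
```

```text
time: 4.0
eef_pos: [0.4669, -0.116, 0.2464]
tcp_rot: [-0.617, 0.787, -0.002, 0.001]
contact_force: [-0.7, 0.9, -0.8]
opening: 0.123
4.0 [ 0.46694467 -0.1159619   0.24636488] [[-0.238 -0.971  0.003]
 [-0.971  0.238 -0.002]
 [ 0.001 -0.004 -1.   ]] 0.12279528224625617
```

View pics/wrist3.png

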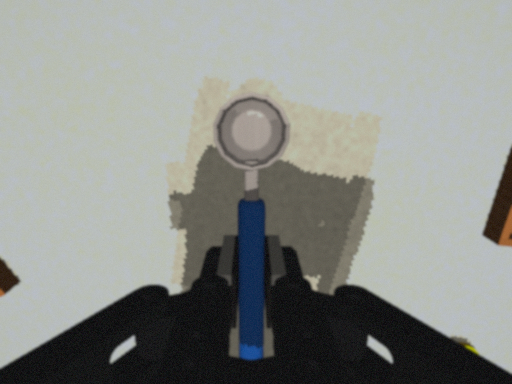

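The spoon is held straight and level between the pads: bowl (252,131), handle x≈251. Moving to the empty tray.

```bash
python3 -m jog '[{"grip":1,"x":20,"y":-6,"z":0,"rx":0,"ry":0,"rz":0},{"grip":1,"x":37,"y":-12,"z":0,"rx":0,"ry":0,"rz":0},{"grip":1,"x":37,"y":-12,"z":0,"rx":0,"ry":0,"rz":0},{"grip":1,"x":37,"y":-12,"z":0,"rx":0,"ry":0,"rz":0},{"grip":1,"x":37,"y":-12,"z":0,"rx":0,"ry":0,"rz":0},{"grip":1,"x":35,"y":-10,"z":0,"rx":0,"ry":0,"rz":0},{"grip":1,"x":20,"y":-6,"z":0,"rx":0,"ry":0,"rz":3.5},{"grip":1,"x":0,"y":0,"z":0,"rx":0,"ry":0,"rz":3.5}]'
python3 -m jog '[{"grip":1,"x":0,"y":0,"z":0,"rx":0,"ry":0,"rz":0},{"grip":1,"x":0,"y":0,"z":0,"rx":0,"ry":0,"rz":0}]'
python3 - <<'E'
from h import *
from plant import *
s=get_state();print(s["time"],s["eef_pos"],Ro.from_quat(s["tcp_rot"]).as_matrix().round(3),s["opening"])
for n in("wrist","top"):
    c=read_camera(n);f=cv2.cvtColor(c["frame"],cv2.COLOR_RGB2BGR)
    cv2.imwrite(f"pics/{n}4.png",f)
    np.savez(f"pics/{n}4.npz",**{k:c[k] for k in("R","t","intrinsics")})
E
```

```text
time: 4.72
eef_pos: [0.4808, -0.3531, 0.2434]
tcp_rot: [-0.565, 0.825, -0.0, -0.0]
contact_force: [0.1, 0.7, 0.0]
opening: 0.13
time: 4.88
eef_pos: [0.4808, -0.3486, 0.2428]
tcp_rot: [-0.568, 0.823, 0.002, -0.0]
contact_force: [-0.2, 1.5, -1.3]
opening: 0.126
4.8833 [ 0.48077459 -0.3486374   0.24277569] [[-0.354 -0.935 -0.003]
 [-0.935  0.354  0.003]
 [-0.002  0.003 -1.   ]] 0.12640295383989705
```

View pics/wrist4.png

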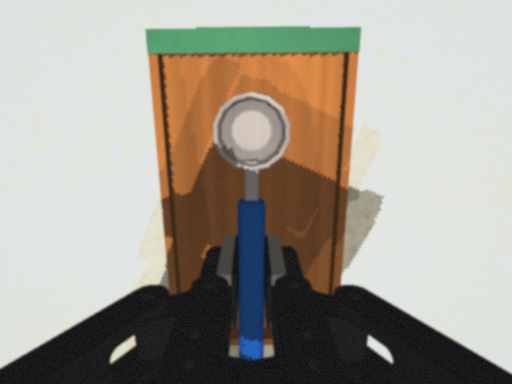

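The wrist view shows the tray centred about the spoon: tray edges at columns 147 and 360 at the green end, spoon at 252. Lowering.

```bash
python3 - <<'E'
from h import *
c=dict(np.load("pics/wrist4.npz"))
a=ray(c,147,29,.016);b=ray(c,360,27,.016);m=(a+b)/2;d=np.radians(-20.7);print(np.linalg.norm(a-b),m-.1*np.array([np.cos(d),np.sin(d),0]))
E
python3 -m jog '[{"grip":1,"x":0,"y":-1,"z":15,"rx":0,"ry":0,"rz":0},{"grip":1,"x":0,"y":0,"z":15,"rx":0,"ry":0,"rz":0},{"grip":1,"x":0,"y":0,"z":12,"rx":0,"ry":0,"rz":0},{"grip":1,"x":0,"y":0,"z":9,"rx":0,"ry":0,"rz":0},{"grip":1,"x":0,"y":0,"z":5,"rx":0,"ry":0,"rz":0},{"grip":1,"x":0,"y":0,"z":0,"rx":0,"ry":0,"rz":0},{"grip":1,"x":0,"y":0,"z":0,"rx":0,"ry":0,"rz":0}]'
```

```text
0.1117331133862436 [ 0.48353383 -0.35084268  0.016     ]
time: 5.57
eef_pos: [0.4825, -0.3493, 0.1887]
tcp_rot: [-0.568, 0.823, 0.0, -0.0]
contact_force: [0.2, -0.0, -0.1]
opening: 0.129
```

```bash
python3 -m jog '[{"grip":1,"x":0,"y":0,"z":3,"rx":0,"ry":0,"rz":0},{"grip":1,"x":0,"y":0,"z":3,"rx":0,"ry":0,"rz":0},{"grip":1,"x":0,"y":0,"z":1,"rx":0,"ry":0,"rz":0},{"grip":1,"x":0,"y":0,"z":0,"rx":0,"ry":0,"rz":0},{"grip":1,"x":0,"y":0,"z":0,"rx":0,"ry":0,"rz":0}]'
python3 -m jog '[{"grip":1,"x":0,"y":0,"z":1,"rx":0,"ry":0,"rz":0},{"grip":1,"x":0,"y":0,"z":0,"rx":0,"ry":0,"rz":0}]'
```

```text
time: 5.98
eef_pos: [0.4823, -0.3494, 0.1818]
tcp_rot: [-0.568, 0.823, -0.0, 0.0]
contact_force: [0.1, -0.3, 0.0]
opening: 0.125
time: 6.15
eef_pos: [0.4823, -0.3494, 0.1807]
tcp_rot: [-0.568, 0.823, -0.0, 0.0]
contact_force: [-0.7, 0.2, 0.8]
opening: 0.127
```

Near floor contact. Opening gently to a partial opening, then rising.

```bash
python3 -m jog '[{"grip":0.83,"x":0,"y":0,"z":0,"rx":0,"ry":0,"rz":0},{"grip":0.78,"x":0,"y":0,"z":0,"rx":0,"ry":0,"rz":0},{"grip":0.7,"x":0,"y":0,"z":0,"rx":0,"ry":0,"rz":0},{"grip":0.6,"x":0,"y":0,"z":0,"rx":0,"ry":0,"rz":0},{"grip":0.6,"x":0,"y":0,"z":0,"rx":0,"ry":0,"rz":0},{"grip":0.6,"x":0,"y":0,"z":-10,"rx":0,"ry":0,"rz":0},{"grip":0.6,"x":0,"y":0,"z":-20,"rx":0,"ry":0,"rz":0},{"grip":0.6,"x":0,"y":0,"z":-30,"rx":0,"ry":0,"rz":0}]'
python3 -m jog '[{"grip":0.5,"x":0,"y":0,"z":-30,"rx":0,"ry":0,"rz":0},{"grip":0.5,"x":0,"y":0,"z":-30,"rx":0,"ry":0,"rz":0},{"grip":0.5,"x":0,"y":0,"z":0,"rx":0,"ry":0,"rz":0},{"grip":0.5,"x":0,"y":0,"z":0,"rx":0,"ry":0,"rz":0}]'
python3 - <<'E'
from h import *
from plant import *
s=get_state();print(s["time"],s["eef_pos"],Ro.from_quat(s["tcp_rot"]).as_matrix().round(3),s["opening"])
for n in("wrist","side"):
    c=read_camera(n);f=cv2.cvtColor(c["frame"],cv2.COLOR_RGB2BGR)
    cv2.imwrite(f"pics/{n}5.png",f)
    np.savez(f"pics/{n}5.npz",**{k:c[k] for k in("R","t","intrinsics")})
E
```

```text
time: 6.82
eef_pos: [0.4814, -0.3485, 0.2389]
tcp_rot: [-0.568, 0.823, 0.003, -0.001]
contact_force: [-0.7, -0.1, 0.6]
opening: 0.398
time: 7.15
eef_pos: [0.4829, -0.3499, 0.3045]
tcp_rot: [-0.568, 0.823, -0.003, 0.001]
contact_force: [0.1, 0.2, -0.5]
opening: 0.496
7.15 [ 0.48293914 -0.34990885  0.30447122] [[-0.355 -0.935  0.005]
 [-0.935  0.355 -0.005]
 [ 0.003 -0.006 -1.   ]] 0.49641776515270397
```

View pics/wrist5.png

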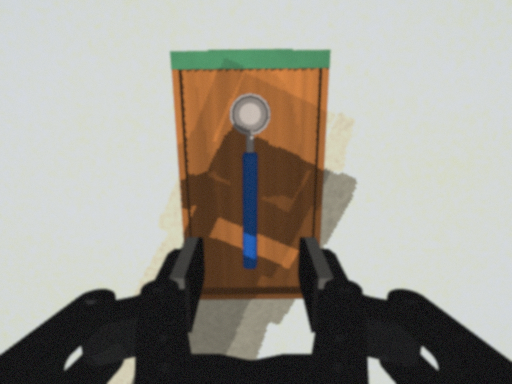

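The wrist view shows the spoon released and straight in the tray: bowl (250,114), handle end (250,268), tray ends at rows 50 and 297. Next I check it numerically and plan the move to the spreader.

Run:
```python
from h import *
c=dict(np.load("pics/wrist5.npz"))
w=ray(c,250,114,.011);h=ray(c,250,268,.013);u=(w-h);L=np.linalg.norm(u);u/=L
a,b=ray(c,250,50,.016),ray(c,250,297,.016)
print("len",L,"tray",np.linalg.norm(a-b),"mid",w-.0565*u,h+.072*u,"tray mid",(a+b)/2)
p=np.array([.48294,-.34991]);d=np.array([.5325,.1362])-p
print(d,d@[-.355,-.935],d@[-.935,.355])
```

```text
len 0.12848381100825962 tray 0.19924133120291737 mid [ 0.48299877 -0.35019698  0.01187949] [ 0.4830139  -0.35020273  0.01187924] tray mid [ 0.48417273 -0.35064349  0.016     ]
[0.04956 0.48611] -0.47210665 0.12623045
```

Spoon middle is within about 2 mm of the tray middle. Heading for the spreader.

```bash
python3 -m jog '[{"grip":0.4,"x":-39.3,"y":10.5,"z":0,"rx":0,"ry":0,"rz":0},{"grip":0.4,"x":-39.3,"y":10.5,"z":0,"rx":0,"ry":0,"rz":0},{"grip":0.4,"x":-39.3,"y":10.5,"z":0,"rx":0,"ry":0,"rz":0},{"grip":0.4,"x":-39.3,"y":10.5,"z":0,"rx":0,"ry":0,"rz":0},{"grip":0.4,"x":-39.3,"y":10.5,"z":0,"rx":0,"ry":0,"rz":0},{"grip":0.4,"x":-39.3,"y":10.5,"z":0,"rx":0,"ry":0,"rz":0},{"grip":0.4,"x":-39.3,"y":10.5,"z":0,"rx":0,"ry":0,"rz":0},{"grip":0.4,"x":-39.3,"y":10.5,"z":0,"rx":0,"ry":0,"rz":0}]'
python3 -m jog '[{"grip":0.4,"x":-39.3,"y":10.5,"z":0,"rx":0,"ry":0,"rz":0},{"grip":0.4,"x":-39.3,"y":10.5,"z":0,"rx":0,"ry":0,"rz":0},{"grip":0.4,"x":-39.3,"y":10.5,"z":0,"rx":0,"ry":0,"rz":0},{"grip":0.4,"x":-39.3,"y":10.5,"z":0,"rx":0,"ry":0,"rz":0},{"grip":0.4,"x":0,"y":0,"z":0,"rx":0,"ry":0,"rz":-7},{"grip":0.4,"x":0,"y":0,"z":0,"rx":0,"ry":0,"rz":-7},{"grip":0.4,"x":0,"y":0,"z":0,"rx":0,"ry":0,"rz":-7},{"grip":0.4,"x":0,"y":0,"z":0,"rx":0,"ry":0,"rz":-7}]'
python3 -m jog '[{"grip":0.5,"x":0,"y":0,"z":0,"rx":0,"ry":0,"rz":-7},{"grip":0.5,"x":0,"y":0,"z":0,"rx":0,"ry":0,"rz":-1.3},{"grip":0.5,"x":0,"y":0,"z":0,"rx":0,"ry":0,"rz":0},{"grip":0.5,"x":0,"y":0,"z":0,"rx":0,"ry":0,"rz":0}]'
python3 - <<'E'
from h import *
from plant import *
s=get_state();print(s["time"],s["eef_pos"],Ro.from_quat(s["tcp_rot"]).as_matrix().round(3),s["qpos"],s["opening"])
for n in("wrist",):
    c=read_camera(n);f=cv2.cvtColor(c["frame"],cv2.COLOR_RGB2BGR)
    cv2.imwrite(f"pics/{n}6.png",f)
    np.savez(f"pics/{n}6.npz",**{k:c[k] for k in("R","t","intrinsics")})
E
```

```text
time: 7.92
eef_pos: [0.5143, -0.0235, 0.2988]
tcp_rot: [-0.568, 0.823, 0.001, -0.001]
contact_force: [-0.0, -0.4, 0.3]
opening: 0.596
time: 8.58
eef_pos: [0.5309, 0.1368, 0.2984]
tcp_rot: [0.753, -0.658, -0.002, 0.002]
contact_force: [0.2, 0.0, -0.4]
opening: 0.602
time: 8.92
eef_pos: [0.5314, 0.1362, 0.2996]
tcp_rot: [0.795, -0.606, -0.001, 0.001]
contact_force: [-0.4, -0.6, 0.3]
opening: 0.501
8.9167 [0.53141096 0.13620725 0.29962813] [[ 0.265 -0.964 -0.002]
 [-0.964 -0.265 -0.   ]
 [-0.     0.002 -1.   ]] [6.59297455e-02 1.22479502e-01 1.97266409e+00 1.39390708e-05
 1.04861809e+00 1.36822665e+00] 0.5013061381491173
```

View pics/wrist6.png

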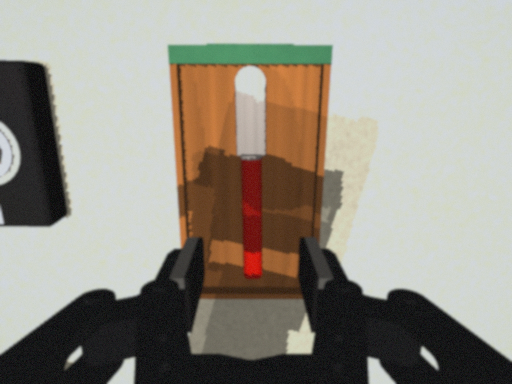

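The wrist view shows the spreader centred and straight in its tray: blade tip (251,66), junction (252,158), butt (253,277).

Run:
```python
from h import *
c=dict(np.load("pics/wrist6.npz"))
t=ray(c,251,66,.010);j=ray(c,252,158,.017);b=ray(c,253,277,.015)
u=j-b;u/=np.linalg.norm(u);v=t-b
print(np.linalg.norm(t-b),np.linalg.norm(j-b),np.degrees(np.arctan2(u[1],u[0])),np.degrees(np.arctan2(v[1],v[0])),j-.021*u,b+.085*u,(t+b)/2)
```

```text
0.16731628395958226 0.10202016208409896 15.918556833702306 15.972174749228163 [0.5333793  0.13479248 0.01658832] [0.53720579 0.13588382 0.01666634] [0.53587367 0.13558527 0.0125    ]
```

```bash
python3 -m jog '[{"grip":0.5,"x":1,"y":-2.5,"z":30,"rx":0,"ry":0,"rz":-0.3},{"grip":0.5,"x":0,"y":0,"z":30,"rx":0,"ry":0,"rz":0},{"grip":0.5,"x":0,"y":0,"z":20,"rx":0,"ry":0,"rz":0},{"grip":0.5,"x":0,"y":0,"z":15,"rx":0,"ry":0,"rz":0},{"grip":0.5,"x":0,"y":0,"z":10,"rx":0,"ry":0,"rz":0},{"grip":0.5,"x":0,"y":0,"z":0,"rx":0,"ry":0,"rz":0},{"grip":0.5,"x":0,"y":0,"z":0,"rx":0,"ry":0,"rz":0}]' 50
```

```text
time: 9.55
eef_pos: [0.5345, 0.1359, 0.1956]
tcp_rot: [0.798, -0.603, -0.0, 0.0]
contact_force: [0.1, -0.6, 0.5]
opening: 0.501
```

```bash
python3 -m jog '[{"grip":0.5,"x":0,"y":0,"z":8,"rx":0,"ry":0,"rz":0},{"grip":0.5,"x":0,"y":0,"z":6,"rx":0,"ry":0,"rz":0},{"grip":0.6,"x":0,"y":0,"z":0,"rx":0,"ry":0,"rz":0},{"grip":0.8,"x":0,"y":0,"z":0,"rx":0,"ry":0,"rz":0},{"grip":1,"x":0,"y":0,"z":0,"rx":0,"ry":0,"rz":0},{"grip":1,"x":0,"y":0,"z":0,"rx":0,"ry":0,"rz":0},{"grip":1,"x":0,"y":0,"z":0,"rx":0,"ry":0,"rz":0},{"grip":1,"x":0,"y":0,"z":0,"rx":0,"ry":0,"rz":0}]'
python3 -m jog '[{"grip":1,"x":0,"y":0,"z":-10,"rx":0,"ry":0,"rz":0},{"grip":1,"x":0,"y":0,"z":-20,"rx":0,"ry":0,"rz":0},{"grip":1,"x":0,"y":0,"z":-30,"rx":0,"ry":0,"rz":0},{"grip":1,"x":0,"y":0,"z":-30,"rx":0,"ry":0,"rz":0},{"grip":1,"x":0,"y":0,"z":-20,"rx":0,"ry":0,"rz":0},{"grip":1,"x":0,"y":0,"z":0,"rx":0,"ry":0,"rz":0},{"grip":1,"x":0,"y":0,"z":0,"rx":0,"ry":0,"rz":0}]'
python3 - <<'E'
from h import *
from plant import *
s=get_state();print(s["time"],s["eef_pos"],Ro.from_quat(s["tcp_rot"]).as_matrix().round(3),s["qpos"],s["opening"])
for n in("wrist","side"):
    c=read_camera(n);f=cv2.cvtColor(c["frame"],cv2.COLOR_RGB2BGR)
    cv2.imwrite(f"pics/{n}7.png",f)
    np.savez(f"pics/{n}7.npz",**{k:c[k] for k in("R","t","intrinsics")})
E
```

```text
time: 10.22
eef_pos: [0.5347, 0.136, 0.1821]
tcp_rot: [0.798, -0.603, 0.0, -0.0]
contact_force: [0.0, 0.7, 1.1]
opening: 0.167
time: 10.8
eef_pos: [0.5347, 0.1361, 0.2935]
tcp_rot: [0.798, -0.603, 0.001, -0.001]
contact_force: [-1.2, -0.1, -1.0]
opening: 0.171
10.8 [0.5347078  0.13605101 0.29351441] [[ 0.273 -0.962  0.004]
 [-0.962 -0.273  0.   ]
 [ 0.001 -0.004 -1.   ]] [ 6.52446739e-02  1.36469875e-01  1.96966203e+00 -8.51828914e-06
  1.03184272e+00  1.35970678e+00] 0.17087823420255824
```

View pics/wrist7.png

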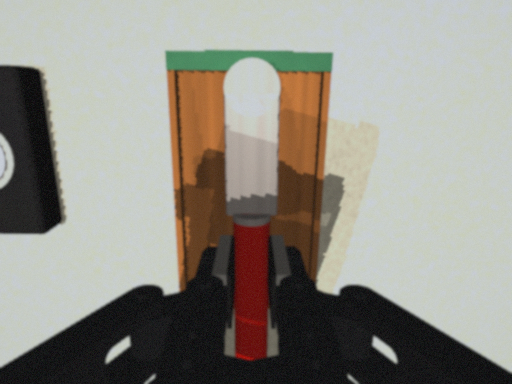

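View pics/side7.png

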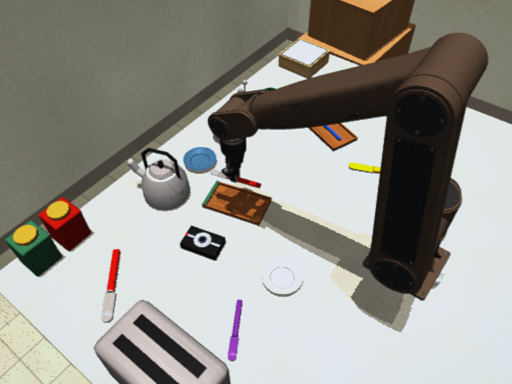

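The spreader is clear of its tray, straight between the pads (x≈252) with its blade forward. Moving over the camera, raising.

```bash
python3 -m jog '[{"grip":1,"x":0,"y":0,"z":-20,"rx":0,"ry":0,"rz":0},{"grip":1,"x":0,"y":0,"z":-30,"rx":0,"ry":0,"rz":0},{"grip":1,"x":0,"y":0,"z":-30,"rx":0,"ry":0,"rz":0},{"grip":1,"x":-20,"y":-3,"z":-20,"rx":0,"ry":0,"rz":0},{"grip":1,"x":-35,"y":-5,"z":-10,"rx":0,"ry":0,"rz":0},{"grip":1,"x":-35,"y":-5,"z":0,"rx":0,"ry":0,"rz":0},{"grip":1,"x":-35,"y":-5,"z":0,"rx":0,"ry":0,"rz":0},{"grip":1,"x":-30,"y":-5,"z":0,"rx":0,"ry":0,"rz":0}]'
python3 -m jog '[{"grip":1,"x":-20,"y":-3,"z":0,"rx":0,"ry":0,"rz":0},{"grip":1,"x":-13,"y":-2,"z":0,"rx":0,"ry":0,"rz":0},{"grip":1,"x":0,"y":0,"z":0,"rx":0,"ry":0,"rz":0},{"grip":1,"x":0,"y":0,"z":0,"rx":0,"ry":0,"rz":0}]'
python3 - <<'E'
from h import *
from plant import *
s=get_state();R=Ro.from_quat(s["tcp_rot"]).as_matrix();print(s["time"],s["eef_pos"],R.round(3),s["qpos"],s["opening"])
for n in("wrist","side","top"):
    c=read_camera(n);f=cv2.cvtColor(c["frame"],cv2.COLOR_RGB2BGR)
    cv2.imwrite(f"pics/{n}8.png",f)
    np.savez(f"pics/{n}8.npz",**{k:c[k] for k in("R","t","intrinsics")})
    m=s["eef_pos"]+R@[0,0,.171]; ax=-R[:,1]
    print(n,"pred tip",proj(c,m+.084*ax),"junc",proj(c,m+.021*ax),"butt",proj(c,m-.085*ax),"lens",proj(c,[.51,.325,.032]))
E
```

```text
time: 11.57
eef_pos: [0.5134, 0.2931, 0.3995]
tcp_rot: [0.798, -0.603, -0.001, 0.001]
contact_force: [0.9, -0.5, -0.1]
opening: 0.162
time: 11.9
eef_pos: [0.51, 0.3244, 0.4]
tcp_rot: [0.798, -0.603, -0.0, 0.002]
contact_force: [-0.7, -0.3, -1.5]
opening: 0.168
11.9 [0.50996026 0.32443193 0.40004848] [[ 0.274 -0.962 -0.003]
 [-0.962 -0.274 -0.002]
 [ 0.001  0.003 -1.   ]] [ 3.98977358e-01  1.37107850e-01  1.76030972e+00 -7.89306681e-04
  1.24721575e+00  1.69272878e+00] 0.1680163409794785
wrist pred tip [248.29182317  60.35113462] junc [248.58673175 213.22615399] butt [248.95004583 401.56128767] lens [249.00761276 162.451214  ]
side pred tip [167.76255744 187.99982552] junc [188.42072511 194.4124007 ] butt [224.48166861 205.60620623] lens [201.93392098 239.02312387]
top pred tip [158.6766877  146.35616574] junc [164.36056607 171.06185276] butt [174.25581614 214.07279271] lens [180.72328803 193.71654245]
```

View pics/wrist8.png

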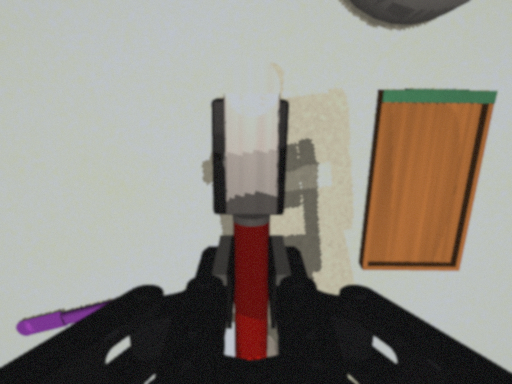

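View pics/side8.png

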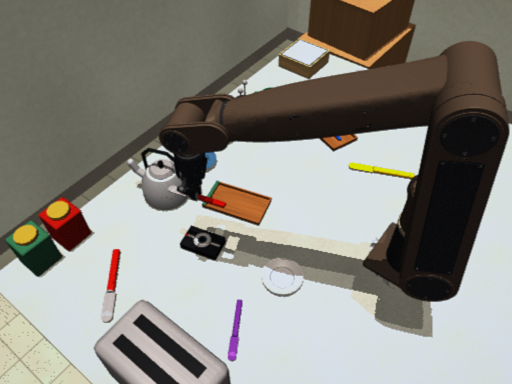

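View pics/top8.png

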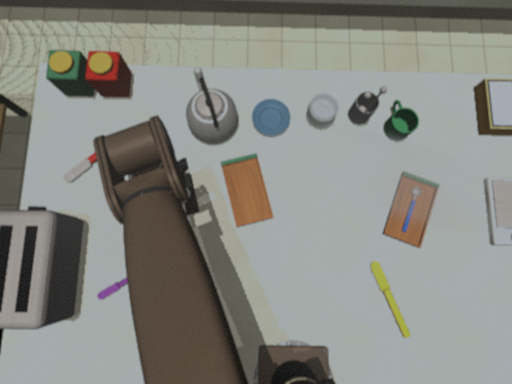

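The wrist view shows the box (columns 212–288, rows 98–213) directly under the blade and handle, lined up with the spreader. Spreader junction (row ~215) and tip (~60–65) match the level prediction (213, 60). Zooming to check the lens position and the tilt.

Run:
```python
from h import *
a=cv2.imread("pics/wrist8.png");cv2.imwrite("pics/z8w.png",cv2.resize(a[50:230,180:320],None,fx=3.3,fy=3.3,interpolation=cv2.INTER_CUBIC))
a=cv2.imread("pics/side8.png");cv2.imwrite("pics/z8s.png",cv2.resize(a[160:260,150:250],None,fx=6,fy=6,interpolation=cv2.INTER_CUBIC))
c=dict(np.load("pics/wrist8.npz"))
q=[ray(c,*p,.028) for p in((212,99),(288,99),(286,213),(214,213))]
print(np.mean(q,0),[np.linalg.norm(q[i]-q[i-1]) for i in range(4)],[np.degrees(np.arctan2(*(q[a]-q[b])[1::-1])) for a,b in((0,3),(1,2))])
```

```text
[0.51307754 0.32484032 0.028     ] [np.float64(0.11723592832761268), np.float64(0.07325740855381364), np.float64(0.11725865878390518), np.float64(0.07653315083174027)] [np.float64(15.051303494053505), np.float64(16.652134802392464)]
```

View pics/z8w.png

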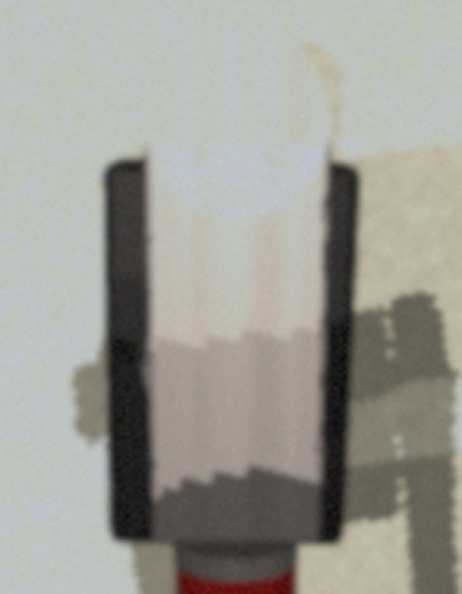

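View pics/z8s.png

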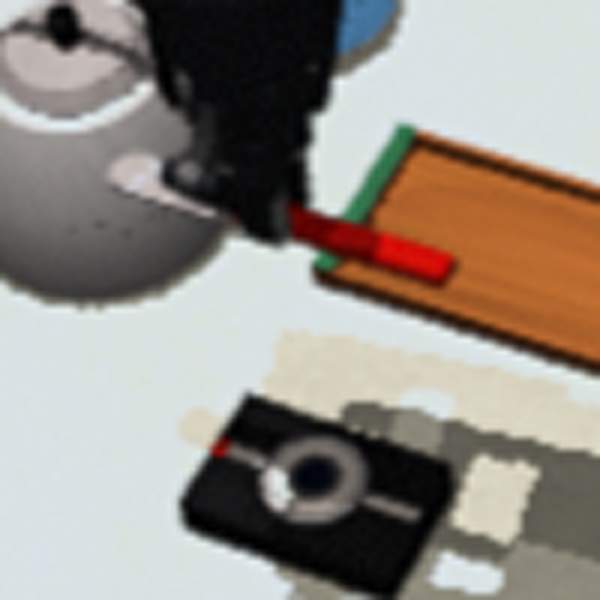

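The side crop puts tip and butt at (169,188) and (225,205), against a level prediction of (168,188) and (224,206); the lens is at (203,239) against (202,239). Everything agrees to a few mm, with the mid about 197 mm above the lens. Settling, a last check, then handing in.

```bash
python3 -m jog '[{"grip":1,"x":0,"y":0,"z":0,"rx":0,"ry":0,"rz":0},{"grip":1,"x":0,"y":0,"z":0,"rx":0,"ry":0,"rz":0},{"grip":1,"x":0,"y":0,"z":-1,"rx":0,"ry":0,"rz":0},{"grip":1,"x":0,"y":0,"z":0,"rx":0,"ry":0,"rz":0},{"grip":1,"x":0,"y":0,"z":0,"rx":0,"ry":0,"rz":0},{"grip":1,"x":0,"y":0,"z":0,"rx":0,"ry":0,"rz":0},{"grip":1,"x":0,"y":0,"z":0,"rx":0,"ry":0,"rz":0}]'
python3 - <<'E'
from plant import *
s=get_state();print(s["time"],s["eef_pos"],abs(s["dq"]).max(),s["opening"])
if abs(s["dq"]).max()<0.05: print(sign_off())
E
```

```text
time: 12.63
eef_pos: [0.5101, 0.3245, 0.4028]
tcp_rot: [0.798, -0.603, 0.0, -0.0]
contact_force: [0.3, 0.1, -0.6]
opening: 0.163
12.6333 [0.5100833  0.32446978 0.40277985] 0.0016998947987292793 0.1634348488416468
the job is handed in; nothing more can be done
None
```

I laid the blue teaspoon in the empty tray and released it at floor height. The red spreader is held over the camera with its blade towards the red dot. I handed the job in at about 12.6 s, and sign-off gives no verdict.

**Spoon:** the wrist picture after release put its middle about 1–2 mm from the tray's middle. It lies straight, with the bowl at the green end. A later top view showed it still there.

**Spreader:** by the side and wrist pictures its tip, butt and junction fit a level hold to within a few pixels. From the last arm reading its middle is about 200 mm above the lens. My three estimates of the lens position put it within about 3 mm sideways. The line-up with the white line is within about 1–2°. The arm was still at hand-in, and the gripper stood at 14 mm on the 16 mm handle. I did not measure the grip force on the spreader; it was set to 50 N.

**Checks that failed or disagreed:** my first moves were refused because every row needs all seven values, and nothing moved. The three lens estimates differed by up to 5 mm. The camera's direction came out at 14.3° from its white line and 15–16.7° from the box edges. In the last top view the other things I could see had not moved; the arm hid the white saucer, but an earlier side view showed it in place.

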